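# Tip the lemons off the hooked-on tray into the tub

### The arm

A 6-joint arm with a two-finger parallel gripper is mounted at the origin on a cart in front of the work surface, level with it; the furniture and walls round the work are solid. World frame = base frame: x ahead of the robot, y to its left, z up, the work surface at z = 0. Lengths are in m, angles in rad, forces in N, time in s.
With the tool pointing down it reaches from about 0.25 to 0.775 m from the base axis. Payload 4 kg.
Tool frame: the origin (TCP) lies midway between the tips of the shut fingers; the grasp point (between the pads) lies 19 mm behind it; y points along the fingers, x is the direction in which the jaws open and shut, and the axes are right-handed (so a half turn about y gives the same grasp; the last joint's range is limited). The gripper opens to 94 mm and grips with 3 to 60 N. Pads are 16 mm wide; open, the fingers measure 119 mm over their backs; the gripper's body (75 mm by 177 mm) begins 78 mm behind the grasp point.
Start: joints at [1.165, 0.087, 1.371, -0, 1.684, -0.103], TCP at [0.164, 0.525, 0.206] pointing down, gripper open.
Joint ranges: [-3.1, 3.1], [-0.76, 2.03], [0.27, 2.55], [-1.08, 4.22], [0.17, 2.65], [-2.57, 2.57]. Speed limits (rad/s): [2.79, 2.79, 3.14, 3.14, 3.14, 3.14].

### API

Orientations are given as [roll, pitch, yaw] about the fixed x, y, z axes, in that order (R = Rz(yaw) Ry(pitch) Rx(roll)).
In Python, from bench import robot, snapshot, camera_info, ticket gives the robot as it stands.
- The arm moves only by the shell command python3 -m creep 'ROWS'. ROWS is JSON, a list of rows, each an object with "slide": the shift along the tool's x, y, z in mm, a list of three; "roll": the turn about the tool's y in degrees; "grip": the closure, from 0 (fully open) to 1 (shut). In form: [{"slide": [x, y, z], "roll": roll, "grip": grip}, ...]. A call has 1 to 20 rows; each row is the pose to reach, as a shift and turn from the pose commanded when the call began, along the tool's axes at that moment; what a row does not reach only later rows make up. A row lasts 1/12 s, in which the tool goes at most 41.7 mm and 7.16 degrees, less where a joint would pass 70% of its speed; a pose out of reach is approached as far as the arm can. A call with a gripper value outside its range is refused whole. The fingers move at their own pace and stop on an object; the grip force is fixed at half the most. Time passes only in rows, so rows that repeat a pose let the fingers close. It gives the time, the measured TCP pose, the force and the opening at its end, in the units of the state.
- robot.get_obs(): the state, without advancing time (a new reading comes with each control period).
- snapshot(name): name is "scene" or "top"; returns the picture (400x640x3 uint8, red, green, blue); there is no depth.
- camera_info(name): a dict with "fx", "fy", "cx", "cy" (pixels), "cam_to_world" (4x4, takes a point from camera to world coordinates). Camera axes: x right, y down, z forward; pixel columns grow to the right and rows downward; lengths in m; the calibration is good to about 2 mm. A picture is of the moment at which its call begins. camera_info takes no time and is no camera call.
- ticket.close_job(): hands the job in, once; it reports no verdict.
The state is a dict: "time": time; "joint_positions": joint angles; "qvel": joint speeds; "joint_torque": joint torques, N m; "tool_pos": TCP position; "ee_rot": TCP orientation; "wrist_force": force on the tool from outside, world axes, zero at the start; "wrist_torque": the same for the moment, N m; "width": finger opening in m.
Only numpy, scipy, OpenCV 4.12 (cv2) and the standard library are available. Lean on these libraries where they do the work, as an engineer would, in place of code of your own. Each camera call takes 0.05 s, during which the arm holds its last target.

### The job

Without touching the lemons, raise the rear of the aluminium tray by its lip so that it turns on the tub's rim and all three lemons go over the mouth into the black tub. Then gently lower the empty tray onto its leg, still level and hooked squarely on the tub's rim, without letting it fall; leave the cup, the honey jar and the glass where they stand.

Things in the scene. Friction and masses are not known exactly. Their poses are not given: they have to be found in the camera images.
- tub: Black moulded open tub, 170 mm wide (its x) by 308 mm long (its y) by 136 mm high, walls about 5 mm, inner floor 6 mm up; origin at the centre of its underside, z up. It is stuck to the worktop and does not move; a few corks on its floor belong to it. The tray is hooked on its -y end.
- tub_rim_mid (a point): Middle of the top of the tub's -y end rim, 136 mm above the worktop. The rim is 18 mm wide there (9 mm to either side of this point along y), and the tray turns on its outer edge when its rear is raised.
- tray: Loose aluminium tray, 0.28 to 0.46 kg, 136 mm wide (x), 257 mm long (y: rear lip at -210 mm, mouth at +47 mm), floor 5 mm. Origin on the underside, over the tub's rim; z up, +y points over the tub, out of the mouth. Side walls and a rear wall (at y = -172 mm) rise 36 mm above the underside; a 3 mm bead at the open mouth holds the lemons back until the tray is steep (about 30 to 50 degrees).
- tray_lip (a point): Middle of the tray's rear edge, on the underside: a flat lip, 5 mm thick and 60 mm wide, 36 mm out behind the rear wall. Free space of 136 mm under it, as far as the wire leg 85 mm ahead (two 8 mm uprights 110 mm apart, at tray y = -125 mm, standing on the worktop). Axes as the tray's.
- tray_hook (a point): The tray's origin, on the underside of the floor, midway between two low strips (26 mm apart, 18 and 7 mm deep) that straddle the rim with 4 mm play either side. Raising the rear turns the tray on the rim's outer edge, 201 mm from the lip's rear edge; let go, it falls back by its own weight.
- lemon_1_center (a point): Centre of the rearmost lemon (at the start) on the tray, 83 mm long and 58 mm thick, 0.09 to 0.18 kg; at rest its centre is 29 mm above what it lies on. It can roll.
- lemon_1: The same lemon; origin on its skin, 29 mm from its centre, turning with it.
- lemon_2_center (a point): Centre of the middle lemon (at the start) on the tray, 83 mm long and 58 mm thick, 0.09 to 0.18 kg; at rest its centre is 29 mm above what it lies on. It can roll.
- lemon_2: The same lemon; origin on its skin, 29 mm from its centre, turning with it.
- lemon_3_center (a point): Centre of the foremost lemon (at the start) on the tray, 83 mm long and 58 mm thick, 0.09 to 0.18 kg; at rest its centre is 29 mm above what it lies on. It can roll.
- lemon_3: The same lemon; origin on its skin, 29 mm from its centre, turning with it.
- cup: Bystander: small white espresso cup with handle, 62 x 89 x 52 mm; origin under its centre.
- honey: Bystander: jar of honey with red lid, 65 mm wide, 100 mm high; origin under its centre.
- glass: Bystander: tall clear glass, 69 mm wide, 167 mm high; origin under its centre.

How it is judged:
On the way, in this order (a step that is already met when the one before it is completed fails the run):
1. the tray is tipped up at its rear (more than 20 degrees) (angle between tray's own z axis and vertical above 0.35 rad), for 0.1 s.
2. all three lemons are in the tub (x of lemon_1_center in the frame of tub between -0.085 and 0.085 m and y of lemon_1_center in the frame of tub between -0.14 and 0.14 m and z of each of lemon_1_center, lemon_2_center, lemon_3_center in the frame of tub below 0.125 m and x of lemon_2_center in the frame of tub between -0.085 and 0.085 m and y of lemon_2_center in the frame of tub between -0.14 and 0.14 m and x of lemon_3_center in the frame of tub between -0.085 and 0.085 m and y of lemon_3_center in the frame of tub between -0.14 and 0.14 m), for 0.2 s.
At the end, for the whole second after the job is handed in: The centres of all three lemons are inside the tub, below its rim, and at rest; the tray stands level (within 0.06 rad), its hook point within 12 mm of the middle of the tub's rim and square with the tub within 0.12 rad, at rest (all of step 2 and linear speed of each of lemon_1, lemon_2, lemon_3 below 0.05 m/s and angle between tray's own z axis and vertical below 0.06 rad and distance between tray_hook and tub_rim_mid below 0.012 m and angle between the y axis of tray and the y axis of tub, either way round below 0.12 rad and linear speed of tray below 0.02 m/s); the robot touches nothing.
It fails at once if the robot pushes on or holds a lemon (more than 1 N) (contact force between any of the fingers, the arm and lemon_1 above 1 N or contact force between any of the fingers, the arm and lemon_2 above 1 N or contact force between any of the fingers, the arm and lemon_3 above 1 N).
It fails at once if the tray is dropped or flung (it turns faster than 3 rad/s) (angular speed of tray above 3 rad/s).
It fails at once if the cup, the honey jar or the glass is moved by more than 20 mm or tipped (distance of any of cup, honey, glass from where it was at the start of the episode above 0.02 m or angle between any of cup, honey, glass's own z axis and vertical above 0.3 rad).
It also fails if it takes over 48 s, if anything falls off the work surface, if the arm or the gripper's body presses on something with over 40 N, if the wrist force passes 120 N, or if a joint passes its speed limit or range.

## Working session

There is one attempt and no reset: what is moved stays moved. The work goes in short steps, Python scripts to look and compute and a shell command to move; the robot and the scene stay as the last step left them, time stands still between calls to the robot, and variables do not carry over. Pictures are saved under pics/ and viewed, and the job is handed in when it is done.

```bash
ls; mkdir -p pics
python3 - <<'E'
from bench import robot,snapshot,camera_info
import cv2,numpy as np
np.set_printoptions(precision=4,suppress=True)
for n in("scene","top"):
    cv2.imwrite(f"pics/{n}0.png",snapshot(n)[:,:,::-1]); c=camera_info(n); print(n,c["fx"],c["fy"],c["cx"],c["cy"]); print(np.array(c["cam_to_world"]))
print(robot.get_obs())
E
```

```text
pics
scene 428.0318077854884 428.0318077854884 325.6630737689788 197.38568345279828
[[-0.8806 -0.3336  0.3364  0.0316]
 [-0.4737  0.6115 -0.6337  1.1015]
 [ 0.0057 -0.7175 -0.6966  1.0633]
 [ 0.      0.      0.      1.    ]]
top 408.3445923275335 408.3445923275335 315.6959297793612 200.7793199774488
[[-0.0289 -0.9879  0.1527  0.2905]
 [-0.9996  0.0281 -0.0075  0.2397]
 [ 0.0032 -0.1528 -0.9882  1.448 ]
 [ 0.      0.      0.      1.    ]]
{'time': 0.1, 'joint_positions': array([ 1.1649,  0.0879,  1.3721, -0.    ,  1.6836, -0.1031]), 'qvel': array([ 0.0007, -0.0001, -0.0024, -0.0008, -0.0012,  0.0002]), 'joint_torque': array([  0.0024, -34.1251, -30.3302,   0.072 ,   0.0304,  -0.0001]), 'tool_pos': array([0.1638, 0.5245, 0.2045]), 'ee_rot': array([-1.5706,  0.0019,  1.268 ]), 'wrist_force': array([ 0.0877, -0.1151, -0.2931]), 'wrist_torque': array([-0.0152,  0.0495,  0.0168]), 'width': 0.09412583478979693}
```

View pics/scene0.png

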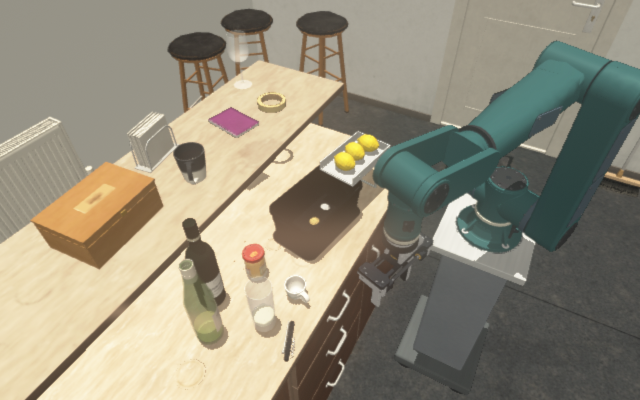

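View pics/top0.png

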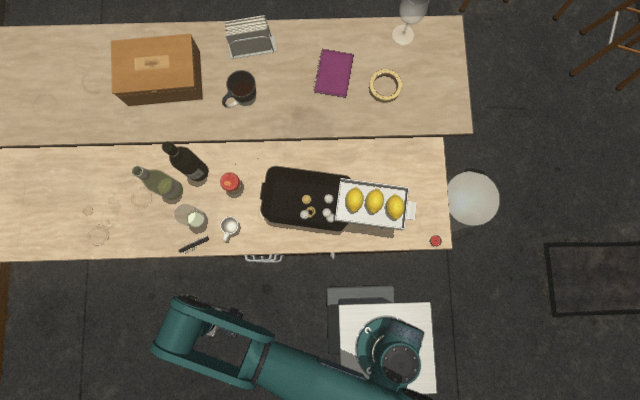

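The overview shows the tub at about (310,197) in the top view. The tray is to its right at (372,203), its lip is at (411,211), and the cup, honey jar and glass are at (230,180) to (190,215), all to the left of the tub. I'll enlarge both views.

Run:
```python
import cv2
a=cv2.imread("pics/top0.png")[155:245,250:430]; cv2.imwrite("pics/topz.png",cv2.resize(a,None,fx=4.4,fy=4.4,interpolation=cv2.INTER_CUBIC))
a=cv2.imread("pics/scene0.png")[120:270,260:420]; cv2.imwrite("pics/scenez.png",cv2.resize(a,None,fx=4,fy=4,interpolation=cv2.INTER_CUBIC))
```

```text
(no output)
```

View pics/topz.png

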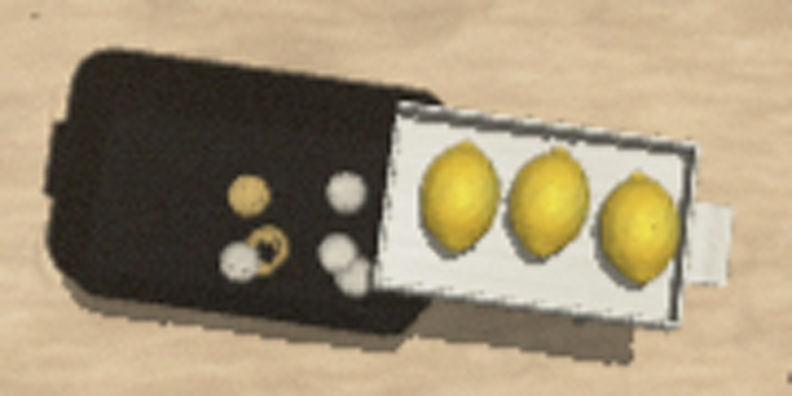

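View pics/scenez.png

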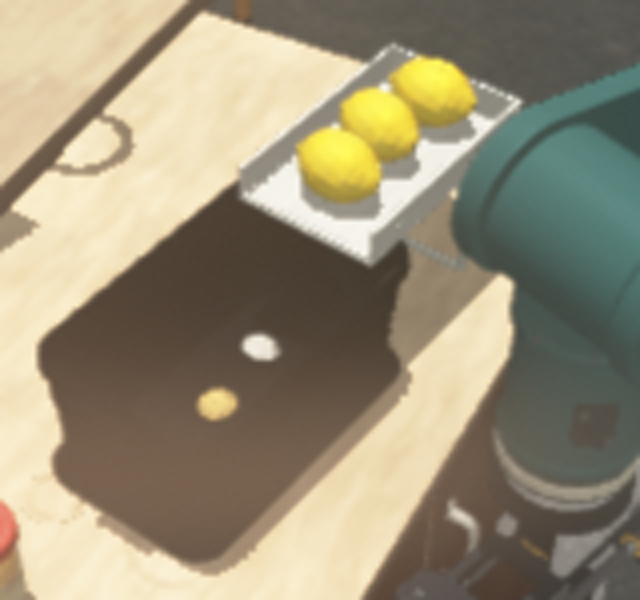

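```bash
cat > h.py <<'E'
import numpy as np
from bench import camera_info
def ray(n,u,v,z):
    c=camera_info(n);T=np.array(c["cam_to_world"])
    d=T[:3,:3]@[(u-c["cx"])/c["fx"],(v-c["cy"])/c["fy"],1];o=T[:3,3]
    return o+d*(z-o[2])/d[2]
def tz(u,v,z): return ray("top",250+(u+.5)/4.4-.5,155+(v+.5)/4.4-.5,z)
def sz(u,v,z): return ray("scene",260+(u+.5)/4-.5,120+(v+.5)/4-.5,z)
E
python3 - <<'E'
from h import *
np.set_printoptions(precision=4,suppress=True)
W=[tz(*p,.172) for p in[(398,103),(694,148),(677,325),(378,288)]]
L=[tz(*p,.141) for p in[(732,207),(723,285),(697,202),(690,280)]]
S=[sz(*p,.172) for p in[(240,166),(394,44),(521,101),(373,236)]]
print(np.array(W));print(np.array(S));print(np.array(L))
for w in(W,S): print([np.linalg.norm(w[i]-w[(i+1)%4]) for i in range(4)])
e=W[0]-W[1]+W[3]-W[2];e/=np.linalg.norm(e);print("y dir",e,np.degrees(np.arctan2(e[1],e[0])))
e=S[0]-S[1]+S[3]-S[2];e/=np.linalg.norm(e);print("y dirS",e,np.degrees(np.arctan2(e[1],e[0])))
print("lipmid",(L[0]+L[1])/2)
# tub long edges, top z=.136
T=[tz(*p,.136) for p in[(110,49),(420,92),(95,295),(385,333)]];print(np.array(T))
for a,b in((1,0),(3,2)):
  d=T[b]-T[a];print(np.degrees(np.arctan2(d[1],d[0])))
for p in[(459,198),(548,204),(637,229)]:print("lemon",tz(*p,.17))
E
```

```text
[[ 0.5588  0.1501  0.172 ]
 [ 0.5196 -0.0624  0.172 ]
 [ 0.392  -0.0422  0.172 ]
 [ 0.4246  0.1695  0.172 ]]
[[ 0.5601  0.1499  0.172 ]
 [ 0.5223 -0.0657  0.172 ]
 [ 0.3912 -0.0423  0.172 ]
 [ 0.4272  0.1754  0.172 ]]
[[ 0.4802 -0.095   0.141 ]
 [ 0.4228 -0.0846  0.141 ]
 [ 0.4847 -0.0694  0.141 ]
 [ 0.4272 -0.0606  0.141 ]]
[np.float64(0.21615670758838132), np.float64(0.12913241852687957), np.float64(0.2142461435072622), np.float64(0.13562827951464998)]
[np.float64(0.21889865117233934), np.float64(0.1331181553747686), np.float64(0.22069625354841363), np.float64(0.13541417428718258)]
y dir [0.1667 0.986  0.    ] 80.40454424181387
y dirS [0.1678 0.9858 0.    ] 80.33749474244917
lipmid [ 0.4515 -0.0898  0.141 ]
[[0.6137 0.3616 0.136 ]
 [0.5743 0.1309 0.136 ]
 [0.4291 0.3751 0.136 ]
 [0.3952 0.1636 0.136 ]]
80.3035989137188
80.8788792970392
lemon [0.4882 0.1087 0.17  ]
lemon [0.482  0.0448 0.17  ]
lemon [ 0.462  -0.0182  0.17  ]
```

Both views agree: tray yaw is about -9.6°, the lip's rear edge is near (0.4505, -0.0905), and the tub has the same yaw. The tool can't tilt, so I'll grip the 60 mm lip across its sides and let it pivot in the pads. First I'll raise the tool and move above the lip.

```bash
python3 -m creep '[{"slide":[0,-40,0],"roll":0,"grip":0},{"slide":[0,-80,0],"roll":0,"grip":0},{"slide":[-15,-95,-15],"roll":4,"grip":0},{"slide":[-40,-95,-37],"roll":8,"grip":0},{"slide":[-68,-95,-64],"roll":13,"grip":0},{"slide":[-96,-95,-90],"roll":18,"grip":0},{"slide":[-124,-95,-116],"roll":23,"grip":0},{"slide":[-152,-95,-142],"roll":28,"grip":0},{"slide":[-180,-95,-169],"roll":33,"grip":0},{"slide":[-208,-95,-195],"roll":38,"grip":0},{"slide":[-236,-95,-221],"roll":43,"grip":0},{"slide":[-264,-95,-248],"roll":48,"grip":0},{"slide":[-292,-95,-274],"roll":53,"grip":0},{"slide":[-320,-95,-300],"roll":58,"grip":0},{"slide":[-348,-95,-326],"roll":63,"grip":0},{"slide":[-376,-95,-353],"roll":68,"grip":0},{"slide":[-404,-95,-379],"roll":73,"grip":0},{"slide":[-432,-95,-405],"roll":78,"grip":0},{"slide":[-460,-95,-432],"roll":82.3,"grip":0},{"slide":[-485,-95,-455],"roll":82.3,"grip":0}]'
```

```text
time: 1.77
tool_pos: [0.4541, -0.076, 0.2998]
ee_rot: [-1.571, 0.001, -0.172]
wrist_force: [0.7, 0.1, -0.0]
width: 0.0943
```

Run:
```python
from bench import robot,snapshot
import cv2
for n,(a,b,c,d) in(("scene",(60,260,260,480)),("top",(140,260,280,460))):
    cv2.imwrite(f"pics/{n}1.png",cv2.resize(snapshot(n)[a:b,c:d,::-1],None,fx=3,fy=3,interpolation=cv2.INTER_CUBIC))
o=robot.get_obs();print(o["tool_pos"],o["ee_rot"],o["wrist_force"],o["joint_positions"])
```

```text
[ 0.45448093 -0.07751137  0.29833022] [-1.57166338  0.00344749 -0.17461562] [ 0.32102666  0.19223448 -0.73213384] [-2.91032675e-01 -1.08475627e-01  1.38222185e+00 -1.32076024e-03
  1.87116963e+00 -1.16807236e-01]
```

View pics/scene1.png

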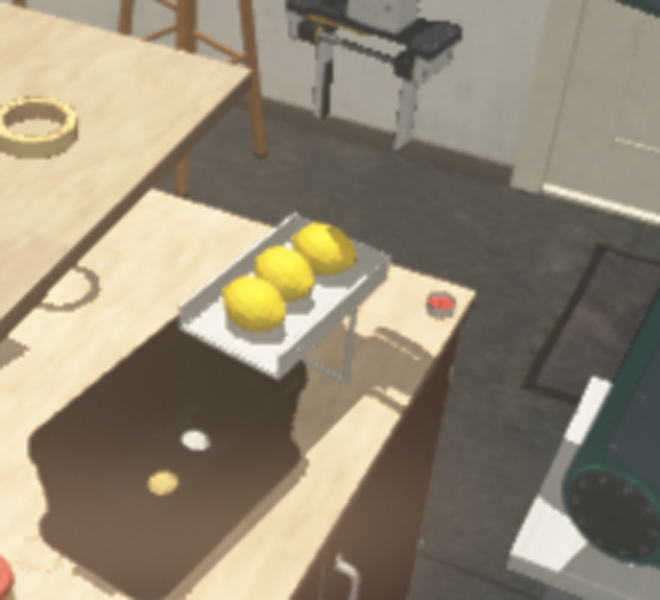

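View pics/top1.png

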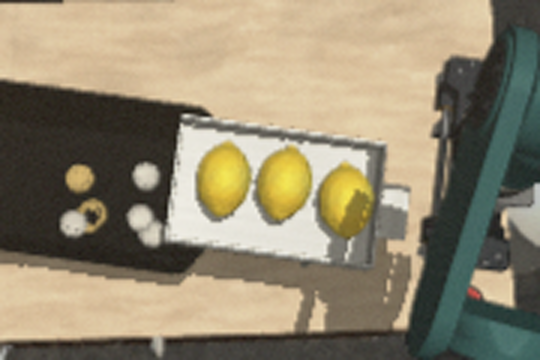

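The tray and lemons are undisturbed. In the scene crop the gripper hangs behind and above the lip, with fingertips at about (325,117) and (405,147). In the top crop the lip is at (397,212). I'll check the tips against the lip using the calibration.

Run:
```python
from h import *
for p in[(325,117),(405,147)]: print(ray("scene",260+p[0]/3,60+p[1]/3,.298))
for p in[(410,187),(404,238)]: print(ray("top",280+p[0]/3,140+p[1]/3,.141))
```

```text
[ 0.50033649 -0.08240159  0.298     ]
[ 0.39869936 -0.06821501  0.298     ]
[ 0.47797198 -0.09707381  0.141     ]
[ 0.42290456 -0.08694067  0.141     ]
```

```bash
python3 -m creep '[{"slide":[-1,30,4],"roll":-0.3,"grip":0},{"slide":[-2,65,4],"roll":-0.3,"grip":0},{"slide":[-2,100,4],"roll":-0.3,"grip":0},{"slide":[-2,130,4],"roll":-0.3,"grip":0},{"slide":[-2,155,4],"roll":-0.3,"grip":0},{"slide":[-2,170,4],"roll":-0.3,"grip":0},{"slide":[-2,178,4],"roll":-0.3,"grip":0},{"slide":[-2,178,4],"roll":-0.3,"grip":0},{"slide":[-2,178,4],"roll":-0.3,"grip":0}]'
python3 - <<'E'
from bench import robot,snapshot
import cv2
for n,(a,b,c,d) in(("scene",(60,260,260,480)),("top",(140,260,280,460))):
    cv2.imwrite(f"pics/{n}2.png",cv2.resize(snapshot(n)[a:b,c:d,::-1],None,fx=3,fy=3,interpolation=cv2.INTER_CUBIC))
o=robot.get_obs();print(o["tool_pos"],o["ee_rot"],o["wrist_force"])
E
```

```text
time: 2.62
tool_pos: [0.4525, -0.0689, 0.1229]
ee_rot: [-1.571, -0.0, -0.163]
wrist_force: [0.4, 0.5, 0.7]
width: 0.0939
[ 0.45340946 -0.06938709  0.12421275] [-1.57098433 -0.0030925  -0.16281482] [-0.57629492 -0.23065402 -0.0269627 ]
```

View pics/scene2.png

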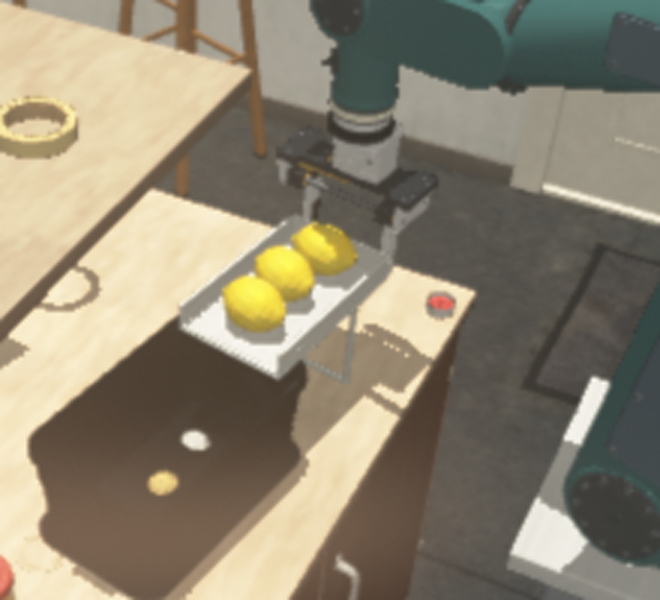

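View pics/top2.png

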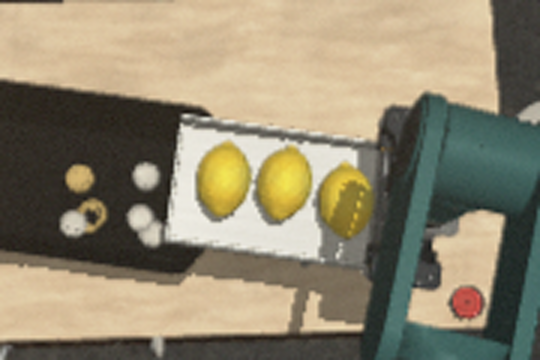

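The fingers straddle the lip just behind the rear wall: in the scene crop they sit at (312,200) and (390,235). The contact force is about zero. I'll back off 3 mm, lower 3 mm and close slowly.

```bash
python3 -m creep '[{"slide":[1,3,-3],"roll":0.3,"grip":0.1},{"slide":[1,3,-3],"roll":0.3,"grip":0.2},{"slide":[1,3,-3],"roll":0.3,"grip":0.25},{"slide":[1,3,-3],"roll":0.3,"grip":0.29},{"slide":[1,3,-3],"roll":0.3,"grip":0.32},{"slide":[1,3,-3],"roll":0.3,"grip":0.34},{"slide":[1,3,-3],"roll":0.3,"grip":0.36},{"slide":[1,3,-3],"roll":0.3,"grip":0.38},{"slide":[1,3,-3],"roll":0.3,"grip":0.42},{"slide":[1,3,-3],"roll":0.3,"grip":0.5},{"slide":[1,3,-3],"roll":0.3,"grip":0.5},{"slide":[1,3,-3],"roll":0.3,"grip":0.5}]'
python3 - <<'E'
from bench import robot,snapshot
import cv2
for n,(a,b,c,d) in(("scene",(60,260,260,480)),("top",(140,260,280,460))):
    cv2.imwrite(f"pics/{n}3.png",cv2.resize(snapshot(n)[a:b,c:d,::-1],None,fx=3,fy=3,interpolation=cv2.INTER_CUBIC))
o=robot.get_obs();print(o["tool_pos"],o["ee_rot"],o["wrist_force"],o["wrist_torque"],o["width"])
E
```

```text
time: 3.72
tool_pos: [0.4532, -0.0728, 0.1197]
ee_rot: [-1.571, -0.001, -0.169]
wrist_force: [1.9, -2.7, 0.3]
width: 0.0594
[ 0.45314773 -0.07281776  0.11962217] [-1.57133203e+00 -7.89386967e-04 -1.68815748e-01] [ 1.98800008 -3.22938208 -0.76681169] [-0.62086441 -0.41207947 -0.22342319] 0.05925689574259084
```

View pics/scene3.png

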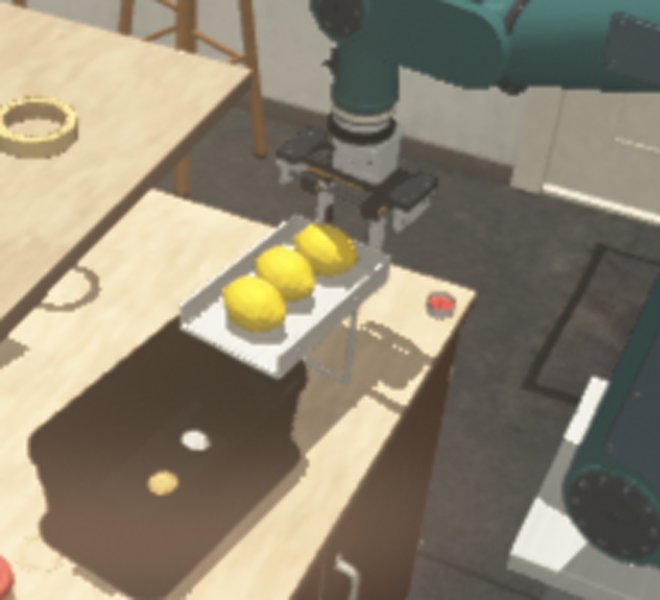

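The grip holds at 59 mm width with small forces. I'll start lifting on the arc about the rim edge, up to 15° first (grip radius about 183 mm).

```bash
python3 -m creep '[{"slide":[0,-4,0],"roll":0,"grip":0.5},{"slide":[0,-8,0.3],"roll":0,"grip":0.5},{"slide":[0,-12,0.6],"roll":0,"grip":0.5},{"slide":[0,-16,1],"roll":0,"grip":0.5},{"slide":[0,-24,2],"roll":0,"grip":0.5},{"slide":[0,-32,3],"roll":0,"grip":0.5},{"slide":[0,-40,5],"roll":0,"grip":0.5},{"slide":[0,-47,7],"roll":0,"grip":0.5},{"slide":[0,-47,7],"roll":0,"grip":0.5}]'
python3 - <<'E'
from bench import robot,snapshot
import cv2
for n,(a,b,c,d) in(("scene",(60,260,260,480)),("top",(140,260,280,460))):
    cv2.imwrite(f"pics/{n}4.png",cv2.resize(snapshot(n)[a:b,c:d,::-1],None,fx=3,fy=3,interpolation=cv2.INTER_CUBIC))
o=robot.get_obs();print(o["tool_pos"],o["ee_rot"],o["wrist_force"],o["wrist_torque"],o["width"])
E
```

```text
time: 4.57
tool_pos: [0.4546, -0.0649, 0.1685]
ee_rot: [-1.57, -0.002, -0.167]
wrist_force: [-1.5, 0.2, -4.8]
width: 0.0593
[ 0.45414339 -0.06530152  0.16683537] [-1.57063528e+00 -3.87902615e-04 -1.67809006e-01] [-0.7204783  -0.07544355 -4.89798202] [-0.09170871  0.12458217 -0.02944543] 0.059137004181780806
```

View pics/scene4.png

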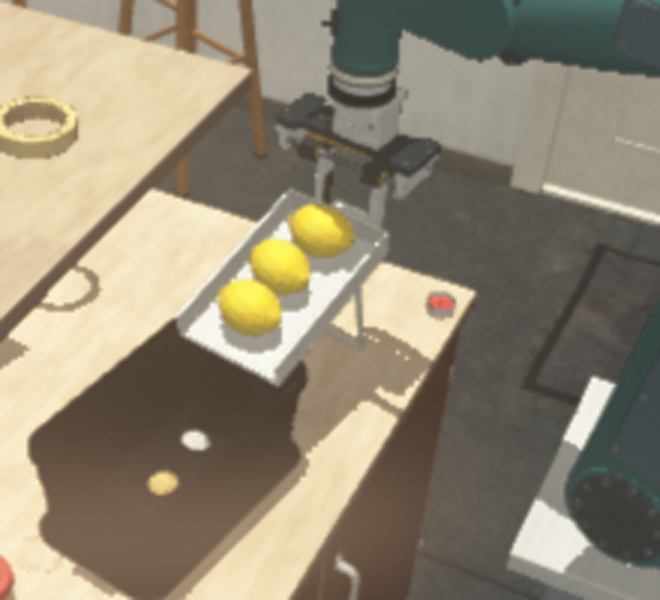

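View pics/top4.png

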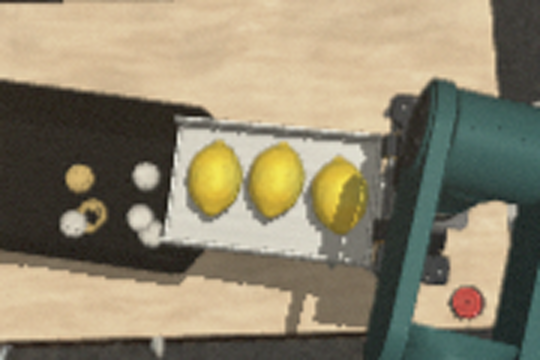

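The tray is pivoting cleanly with the lemons still in place, carrying about 5 N. Continuing to about 35°.

```bash
python3 -m creep '[{"slide":[0,-8,2],"roll":0,"grip":0.5},{"slide":[0,-15,5],"roll":0,"grip":0.5},{"slide":[0,-23,8],"roll":0,"grip":0.5},{"slide":[0,-30,11],"roll":0,"grip":0.5},{"slide":[0,-37,15],"roll":0,"grip":0.5},{"slide":[0,-44,19],"roll":0,"grip":0.5},{"slide":[0,-51,23],"roll":0,"grip":0.5},{"slide":[0,-57.5,27.5],"roll":0,"grip":0.5},{"slide":[0,-57.5,27.5],"roll":0,"grip":0.5},{"slide":[0,-57.5,27.5],"roll":0,"grip":0.5}]'
python3 - <<'E'
from bench import robot,snapshot
import cv2
for n,(a,b,c,d) in(("scene",(60,260,260,480)),):
    cv2.imwrite(f"pics/{n}5.png",cv2.resize(snapshot(n)[a:b,c:d,::-1],None,fx=3,fy=3,interpolation=cv2.INTER_CUBIC))
o=robot.get_obs();print(o["tool_pos"],o["ee_rot"],o["wrist_force"],o["wrist_torque"],o["width"])
E
```

```text
time: 5.5
tool_pos: [0.459, -0.0382, 0.2245]
ee_rot: [-1.571, -0.001, -0.168]
wrist_force: [0.6, -0.4, -3.6]
width: 0.0596
[ 0.45890424 -0.03837281  0.2240802 ] [-1.57082230e+00 -6.62708157e-04 -1.68152671e-01] [ 1.12487783 -0.2487972  -2.07875682] [-0.17175315 -0.02867367 -0.09851406] 0.05946586182585563
```

View pics/scene5.png

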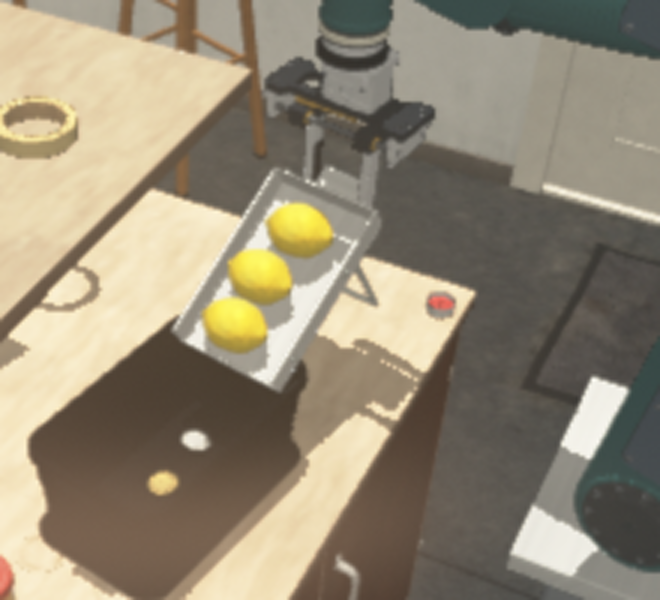

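The lemons have started moving toward the mouth. I'll continue slowly to 45° and pause.

```bash
python3 -m creep '[{"slide":[0,-3.2,2.4],"roll":0,"grip":0.5},{"slide":[0,-6.4,4.8],"roll":0,"grip":0.5},{"slide":[0,-9.5,7.3],"roll":0,"grip":0.5},{"slide":[0,-12.5,9.9],"roll":0,"grip":0.5},{"slide":[0,-15.5,12.6],"roll":0,"grip":0.5},{"slide":[0,-18.5,15.3],"roll":0,"grip":0.5},{"slide":[0,-21.4,18.1],"roll":0,"grip":0.5},{"slide":[0,-24.2,20.9],"roll":0,"grip":0.5},{"slide":[0,-24.2,20.9],"roll":0,"grip":0.5},{"slide":[0,-24.2,20.9],"roll":0,"grip":0.5},{"slide":[0,-24.2,20.9],"roll":0,"grip":0.5}]'
python3 - <<'E'
from bench import robot,snapshot
import cv2
for n,(a,b,c,d) in(("scene",(60,260,260,480)),):
    cv2.imwrite(f"pics/{n}6.png",cv2.resize(snapshot(n)[a:b,c:d,::-1],None,fx=3,fy=3,interpolation=cv2.INTER_CUBIC))
o=robot.get_obs();print(o["tool_pos"],o["ee_rot"],o["wrist_force"],o["wrist_torque"],o["width"])
E
```

```text
time: 6.47
tool_pos: [0.4621, -0.0179, 0.248]
ee_rot: [-1.571, 0.0, -0.168]
wrist_force: [0.5, -0.0, -4.3]
width: 0.0598
[ 0.46203598 -0.01791685  0.24789962] [-1.57083661e+00  5.31265796e-04 -1.68500020e-01] [ 0.52396326  0.0655305  -4.31518204] [-3.89870659e-01  1.51012334e-01 -3.52206436e-04] 0.059374109957967214
```

View pics/scene6.png

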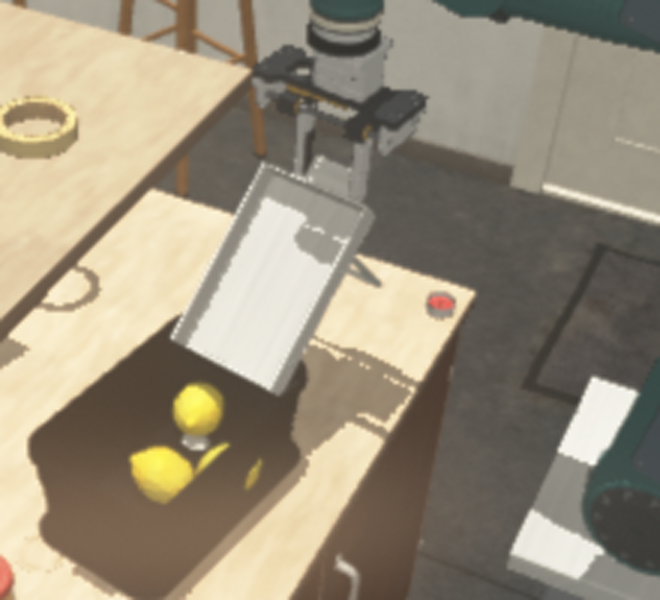

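The tray is empty at about 45°. Two lemons are clearly in the tub at (197,410) and (160,470), and the third is partly hidden at about (215–255,465). I'll let them settle and check from above.

```bash
python3 -m creep '[{"slide":[0,0,0],"roll":0,"grip":0.5},{"slide":[0,0,0],"roll":0,"grip":0.5},{"slide":[0,0,0],"roll":0,"grip":0.5},{"slide":[0,0,0],"roll":0,"grip":0.5},{"slide":[0,0,0],"roll":0,"grip":0.5},{"slide":[0,0,0],"roll":0,"grip":0.5},{"slide":[0,0,0],"roll":0,"grip":0.5},{"slide":[0,0,0],"roll":0,"grip":0.5}]'
python3 - <<'E'
from bench import robot,snapshot
import cv2
for n,(a,b,c,d) in(("scene",(60,260,260,480)),("top",(140,260,240,460))):
    cv2.imwrite(f"pics/{n}7.png",cv2.resize(snapshot(n)[a:b,c:d,::-1],None,fx=3,fy=3,interpolation=cv2.INTER_CUBIC))
E
```

```text
time: 7.18
tool_pos: [0.4622, -0.0179, 0.2482]
ee_rot: [-1.571, -0.0, -0.168]
wrist_force: [-0.7, 1.1, -3.8]
width: 0.0596
```

View pics/scene7.png

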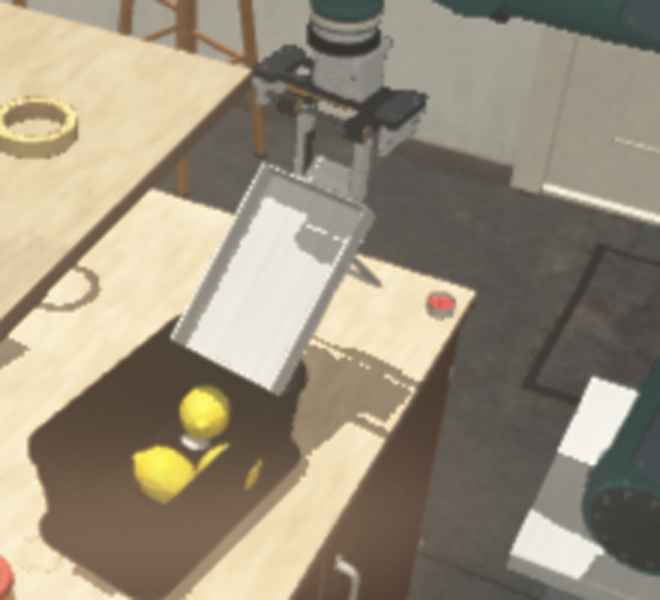

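View pics/top7.png

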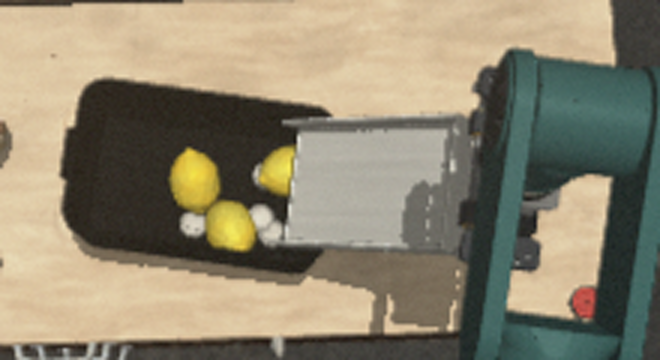

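All three lemons are in the tub, at (195,180), (230,225) and (277,172) in the top crop. The last is on the floor, well below the mouth. Now I'll lower on the reverse arc.

```bash
python3 -m creep '[{"slide":[0,2.8,-2.8],"roll":0,"grip":0.5},{"slide":[0,5.7,-5.6],"roll":0,"grip":0.5},{"slide":[0,11.7,-11],"roll":0,"grip":0.5},{"slide":[0,17.8,-16.1],"roll":0,"grip":0.5},{"slide":[0,24.2,-20.9],"roll":0,"grip":0.5},{"slide":[0,30.8,-25.4],"roll":0,"grip":0.5},{"slide":[0,37.5,-29.6],"roll":0,"grip":0.5},{"slide":[0,44.5,-33.6],"roll":0,"grip":0.5},{"slide":[0,51.6,-37.2],"roll":0,"grip":0.5},{"slide":[0,58.9,-40.5],"roll":0,"grip":0.5},{"slide":[0,66.3,-43.5],"roll":0,"grip":0.5},{"slide":[0,73.8,-46.2],"roll":0,"grip":0.5},{"slide":[0,81.4,-48.5],"roll":0,"grip":0.5},{"slide":[0,89.2,-50.5],"roll":0,"grip":0.5},{"slide":[0,97,-52.2],"roll":0,"grip":0.5},{"slide":[0,105,-53.5],"roll":0,"grip":0.5},{"slide":[0,105,-53.5],"roll":0,"grip":0.5}]'
python3 - <<'E'
from bench import robot,snapshot
import cv2
for n,(a,b,c,d) in(("scene",(60,260,260,480)),):
    cv2.imwrite(f"pics/{n}8.png",cv2.resize(snapshot(n)[a:b,c:d,::-1],None,fx=3,fy=3,interpolation=cv2.INTER_CUBIC))
E
```

```text
time: 8.7
tool_pos: [0.4525, -0.0712, 0.1412]
ee_rot: [-1.572, 0.002, -0.169]
wrist_force: [1.2, 0.2, -1.1]
width: 0.0593
```

View pics/scene8.png

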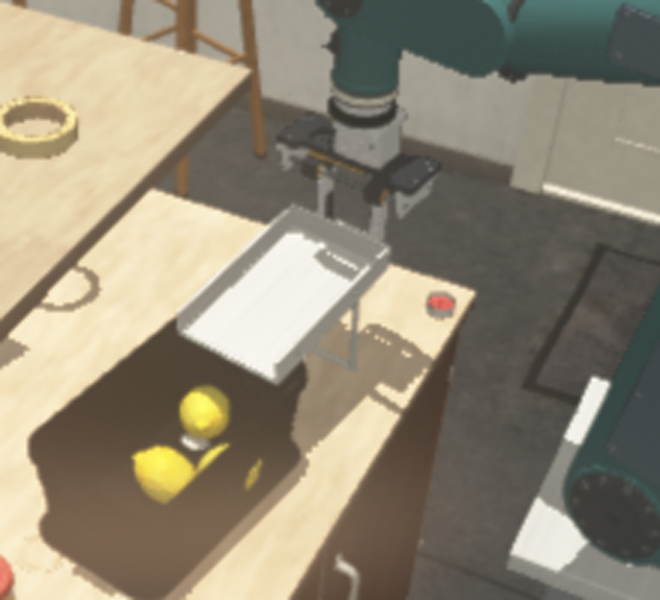

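At about 7° the tray is still square on the rim. I'll do the last 24 mm slowly.

```bash
python3 -m creep '[{"slide":[0,3,-0.3],"roll":0,"grip":0.5},{"slide":[0,6,-0.6],"roll":0,"grip":0.5},{"slide":[0,9,-0.9],"roll":0,"grip":0.5},{"slide":[0,12,-1.2],"roll":0,"grip":0.5},{"slide":[0,14,-1.4],"roll":0,"grip":0.5},{"slide":[0,16,-1.5],"roll":0,"grip":0.5},{"slide":[0,18,-1.7],"roll":0,"grip":0.5},{"slide":[0,20,-1.8],"roll":0,"grip":0.5},{"slide":[0,21,-1.9],"roll":0,"grip":0.5},{"slide":[0,22,-1.9],"roll":0,"grip":0.5},{"slide":[0,23,-1.9],"roll":0,"grip":0.5},{"slide":[0,23.7,-1.9],"roll":0,"grip":0.5},{"slide":[0,23.7,-1.9],"roll":0,"grip":0.5}]'
python3 - <<'E'
from bench import robot,snapshot
import cv2
for n,(a,b,c,d) in(("scene",(60,260,260,480)),("top",(140,260,240,460))):
    im=snapshot(n)[:,:,::-1];cv2.imwrite(f"pics/{n}9.png",cv2.resize(im[a:b,c:d],None,fx=3,fy=3,interpolation=cv2.INTER_CUBIC))
o=robot.get_obs();print(o["tool_pos"],o["wrist_force"],o["wrist_torque"],o["width"])
E
```

```text
time: 9.83
tool_pos: [0.4528, -0.0725, 0.1193]
ee_rot: [-1.571, 0.0, -0.168]
wrist_force: [0.0, -2.7, -0.6]
width: 0.0593
[ 0.45285841 -0.07249237  0.11948338] [-0.08017264 -1.39611482 -0.15901107] [-0.19160129  0.0906211  -0.06163465] 0.059542134239661544
```

View pics/scene9.png

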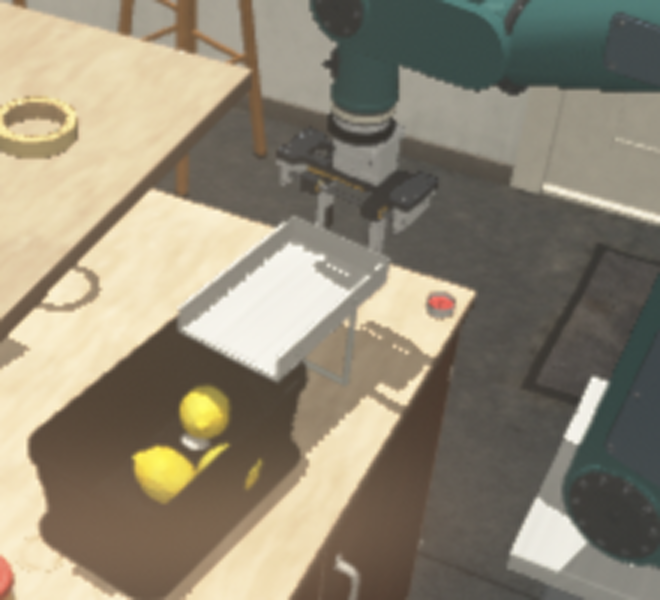

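View pics/top9.png

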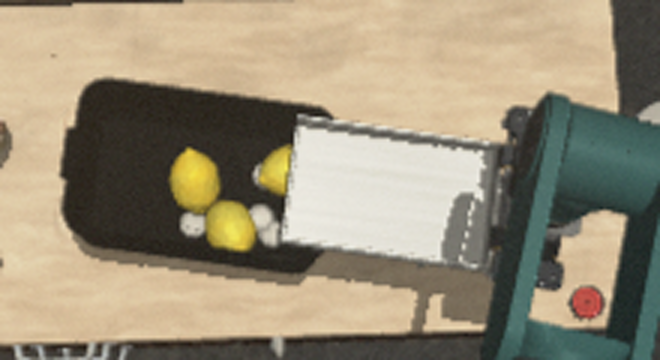

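The tray is back in its original position in both views, with the leg on the worktop and vertical force near zero. I'll open gradually and then rise straight up.

```bash
python3 -m creep '[{"slide":[0,0,0],"roll":0,"grip":0.4},{"slide":[0,0,0],"roll":0,"grip":0.36},{"slide":[0,0,0],"roll":0,"grip":0.34},{"slide":[0,0,0],"roll":0,"grip":0.3},{"slide":[0,0,0],"roll":0,"grip":0.2},{"slide":[0,0,0],"roll":0,"grip":0.1},{"slide":[0,0,0],"roll":0,"grip":0.03},{"slide":[0,0,0],"roll":0,"grip":0.03},{"slide":[0,0,0],"roll":0,"grip":0.03},{"slide":[0,-5,0],"roll":0,"grip":0.03},{"slide":[0,-15,0],"roll":0,"grip":0.03},{"slide":[0,-35,0],"roll":0,"grip":0.03},{"slide":[0,-60,0],"roll":0,"grip":0.03},{"slide":[0,-90,0],"roll":0,"grip":0.03},{"slide":[0,-120,0],"roll":0,"grip":0.03},{"slide":[0,-150,0],"roll":0,"grip":0.03},{"slide":[0,-170,0],"roll":0,"grip":0.03},{"slide":[0,-180,0],"roll":0,"grip":0.03},{"slide":[0,-180,0],"roll":0,"grip":0.03},{"slide":[0,-180,0],"roll":0,"grip":0.03}]'
python3 - <<'E'
from bench import robot,snapshot
import cv2
for n,(a,b,c,d) in(("scene",(120,270,260,420)),("top",(155,245,250,430))):
    im=snapshot(n)[:,:,::-1];cv2.imwrite(f"pics/{n}10f.png",im);f=4 if n=="scene" else 4.4
    cv2.imwrite(f"pics/{n}10.png",cv2.resize(im[a:b,c:d],None,fx=f,fy=f,interpolation=cv2.INTER_CUBIC))
E
```

```text
time: 11.6
tool_pos: [0.4529, -0.0725, 0.2994]
ee_rot: [-1.571, -0.0, -0.168]
wrist_force: [-0.1, 0.6, -1.1]
width: 0.0909
```

View pics/scene10.png

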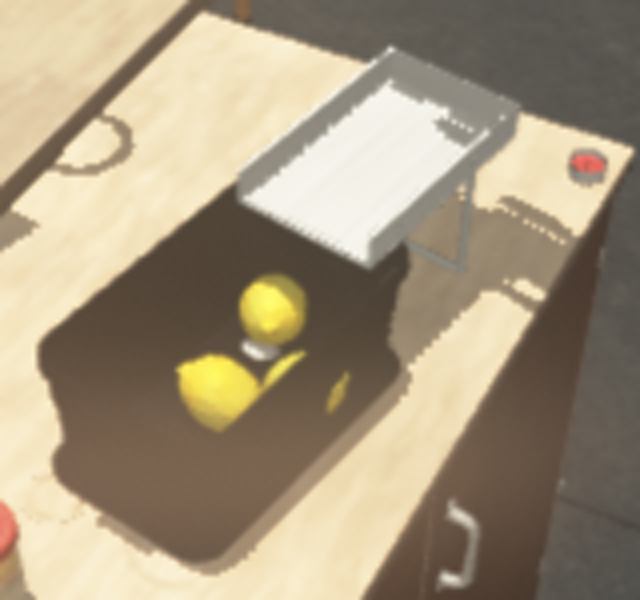

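View pics/top10.png

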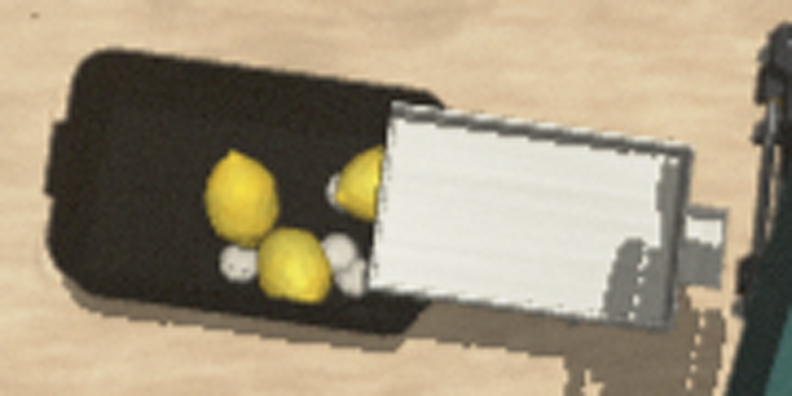

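View pics/scene10f.png

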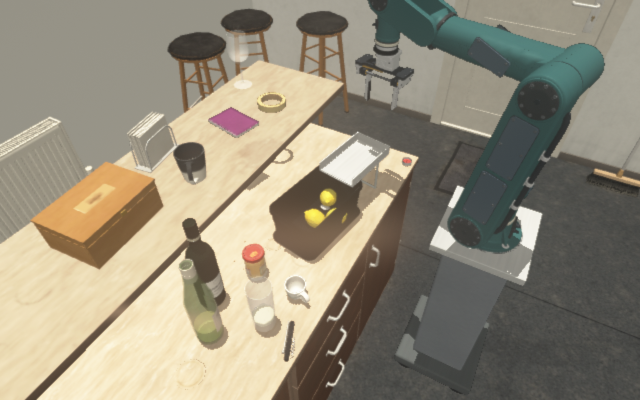

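The tray is empty, standing, and released. The cup, jar and glass look untouched. The tray's mouth seems about 1 to 2 px nearer the tub, so I'll measure that before handing in.

Run:
```python
from h import *
import cv2
np.set_printoptions(precision=4,suppress=True)
I=[tz(*p,.172) for p in[(398,103),(694,148),(677,325),(378,288)]]
W=[tz(*p,.172) for p in[(392,103),(690,148),(672,325),(372,288)]]
S=[sz(*p,.172) for p in[(238,170),(392,47),(521,102),(372,241)]]
for w in(I,W,S):
  w=np.array(w);e=w[0]-w[1]+w[3]-w[2];e/=np.linalg.norm(e)
  print(w.mean(0),"hook",w.mean(0)+.0625*e,"yaw",np.degrees(np.arctan2(e[1],e[0]))-90,[round(np.linalg.norm(w[i]-w[(i+1)%4]),3) for i in range(4)])
for n in("scene","top"):
  d=cv2.absdiff(cv2.imread(f"pics/{n}0.png"),cv2.imread(f"pics/{n}10f.png")).max(2)
  r=d[235:350,170:320] if n=="scene" else d[165:250,130:245]
  print(n,"bystander area changed px",(r>40).sum())
```

```text
[0.4737 0.0537 0.172 ] hook [0.4842 0.1154 0.172 ] yaw -9.595455758186134 [np.float64(0.216), np.float64(0.129), np.float64(0.214), np.float64(0.136)]
[0.4739 0.0575 0.172 ] hook [0.4842 0.1191 0.172 ] yaw -9.555365707268862 [np.float64(0.218), np.float64(0.129), np.float64(0.215), np.float64(0.136)]
[0.4742 0.0586 0.172 ] hook [0.4844 0.1203 0.172 ] yaw -9.308550708228822 [np.float64(0.219), np.float64(0.133), np.float64(0.225), np.float64(0.136)]
scene bystander area changed px 0
top bystander area changed px 0
```

The tray moved about 4 mm toward the tub, which is the hook's play. Front and rear moved equally, so it is still level, and yaw is unchanged at -9.6°. The bystander areas are identical pixel for pixel, so I'm handing in.

```bash
python3 -c "
from bench import ticket
print(ticket.close_job())"
```

```text
the job is handed in; nothing more can be done
None
```

I gripped the tray's lip across its 60 mm width and raised the rear along an arc about the rim to roughly 45° (my planned arc; not measured). All three lemons rolled into the tub. I then lowered the tray along the same arc onto its leg, let go and rose clear, and handed the job in at about 11.7 s of the 48 s allowed. The hand-in gives no verdict.

Last checks:
- **Lemons:** all three lay in the tub, in unchanged positions in every picture since they settled. The one nearest the tray is partly hidden by its mouth.
- **Tray:** it stood on its leg with the same yaw as at the start (about -9.6°, against -9 to -10° for the tub). I saw no tilt, but that is a visual check only.
- **Hook position:** the tray had moved 4–5 mm toward the tub, close to the 4 mm play on each side of the hook. The two views agreed to about 1 mm. I did not measure the distance to the middle of the rim directly, but expect it to be well inside 12 mm.
- **Bystanders:** the cup, honey jar and glass areas showed no changed pixels in either view.

No check failed or disagreed.

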